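# Draw the spindle from the roll stand and put it on its rest

## Robot

A 6-joint arm with a two-finger parallel gripper is mounted at the origin on the work surface. World frame = base frame: x ahead of the robot, y to its left, z up, the work surface at z = 0. Lengths are in m, angles in degrees, forces in N, time in s.
With the tool pointing down it reaches from about 0.25 to 0.725 m from the base axis. Payload 9.7 kg.
Tool frame: the origin (TCP) lies between the finger pads; the fingertips stand 11 mm ahead of it and the grasp point (between the pads) lies 8 mm behind it; y points along the fingers, x is the direction in which the jaws open and shut, and the axes are right-handed (so a half turn about y gives the same grasp; the last joint's range is limited). The gripper opens to 85 mm and grips with 20 to 120 N. Pads are 22 mm wide; open, the fingers measure 114 mm over their backs; the gripper's body (76 mm by 85 mm) begins 54 mm behind the grasp point. The pads swing forward as they close: fully open they stand 13 mm farther back than shut.
Start: joints at [-70.932, 4.979, 10.078, 95.1, 0, 90], TCP at [0.18, -0.52, 0.242] pointing down, gripper open.
Joint ranges: [-179.16, 179.16], [-48.56, 103.87], [-65.8, 70.77], [-126.05, 130.52], [-82.76, 87.17], [-180, 180]. Speed limits (degrees/s): [127.2, 127.2, 147.25, 180, 180, 180].

## Interface

Orientations are given as [roll, pitch, yaw] about the fixed x, y, z axes, in that order (R = Rz(yaw) Ry(pitch) Rx(roll)).
In Python, from workcell import bot, vision gives the robot as it stands. The module is installed in compiled form; this text tells all that it offers.
- The arm moves only by the shell command python3 -m crank 'ROWS' [OPENING] [FORCE]. ROWS is text: rows parted by semicolons, each of 6 numbers parted by spaces: the shift along the tool's x, y, z in m, then the turn, a rotation vector about the tool's x, y, z in rad. A call has 1 to 8 rows; each row is the pose to reach, as a shift and turn from the pose commanded when the call began, along the tool's axes at that moment; what a row does not reach only later rows make up. A row lasts 1/10 s, in which the tool goes at most 50 mm and 8.59 degrees, less where a joint would pass 70% of its speed; a pose out of reach is approached as far as the arm can. A call with a gripper value outside its range is refused whole. OPENING is the gripper's target within -1 to 1 (shut at 1, half-way at 0, fully open at -1), set as the call begins (- or left out, the last holds). The fingers move at their own pace and stop on an object; FORCE is the grip in N (left out, the last holds). Time passes only in rows, so rows that repeat a pose let the fingers close. It gives the time, the measured TCP pose, the force and the opening at its end, in the units of the state.
- bot.get_obs(): the state, without advancing time (a new reading comes with each control period).
- vision.camera(name): name is "side" or "top"; returns the picture (400x640x3 uint8, red, green, blue); there is no depth.
- vision.get_calibration(name): a dict with "fx", "fy", "cx", "cy" (pixels), "rvec" (rotation vector, rad) and "tvec" (3), from world to camera coordinates, as OpenCV has them. Camera axes: x right, y down, z forward; pixel columns grow to the right and rows downward; lengths in m; the calibration is good to about 2 mm. A picture is of the moment at which its call begins. get_calibration takes no time and is no camera call.
- bot.job_done(): hands the job in, once; it reports no verdict.
The state is a dict: "time": time; "q": joint angles; "qd": joint speeds; "joint_efforts": joint torques, N m; "ee_pos": TCP position; "tcp_rot": TCP orientation; "wrist_force": force on the tool from outside, world axes, zero at the start; "torque": the same for the moment, N m; "opening": finger opening in m.
Only numpy, scipy, OpenCV 4.12 (cv2) and the standard library are available. Lean on these libraries where they do the work, as an engineer would, in place of code of your own. Each camera call takes 0.05 s, during which the arm holds its last target. There are 200 camera calls.

## Task

The tape core on the packing bench's roll stand is used up: draw the spindle straight out of the stand, keeping it in line with the bore so that it does not jam and drag the stand along, and leave the empty core lying in the stand. Then lay the spindle level in both notches of the wooden rest and let go of it. Do not drop the spindle and leave the other things on the bench where they are.

Things in the scene. Friction and masses are not known exactly. Their poses are not given: they have to be found in the camera images.
- stand: Grey roll stand, 3.2 kg, loose on the bench: base 190 x 110 x 12 mm. Origin: centre of its underside; x along the bore, the spindle comes out towards -x; z up. Front upright (x -80 to -40 mm, 110 mm high) and rear upright (46 to 66 mm, 89 mm high), both 36 mm wide with a 24 mm bore along x, 70 mm above the bench. Between them a cradle, floor 29 mm high, side rails 48 mm high, 84 mm over all.
- stand_mouth (a point): Centre of the bore on the front face of the stand's front upright, stand's (-80, 0, 70) mm; axes as the stand's. Beside this upright, on both sides, is free room 40 mm long (x) for fingers behind the spindle's disc, down to the base.
- spindle_mid (a point): Middle of the spindle's bare aluminium rod (22 mm diameter, 155 mm long: -77.5 to +77.5 mm along this point's x axis), on its axis; x runs from the disc to the chamfered tail; turned anyhow about it. 0.2 to 0.4 kg, centre of mass 15 to 35 mm from here towards the disc. At the start the rod lies in both bores and through the core; once its tail leaves the front bore nothing holds it up.
- spindle_disc (a point): Centre of the back face (rod side) of the spindle's black end disc, 88 mm diameter, 10 mm thick, 77.5 mm from spindle_mid; axes as spindle_mid. At the start it is only 3 to 9 mm off the front upright, so no rod can be gripped yet, but it stands out 26 mm beyond the upright on either side, 4 mm above it. Part drawn, it sags a few mm in the bore and binds if pulled askew.
- core_mid (a point): Centre of the empty cardboard core: tube of 62 mm outer and 56 mm inner diameter, 72 mm long, 40 g, lying in the stand's cradle between the uprights, the rod passing loosely through it.
- rest_seat (a point): Seat of the fixed wooden rest, midway between its notches, where the axis of a laid-in rod lies, 61 mm above the bench; x along the rod, z up. Two uprights at x = +-36 mm, 10 mm thick, 60 mm wide, 62 mm free between them; notches 28 mm wide, open on top, floor 50 mm above the bench, flared lips up to 76 mm. Base 130 x 110 x 12 mm. The disc goes outside the uprights, at either end.
- lids: Bystander: stack of white plastic bucket lids, 100 mm diameter, 40 mm high; origin at the centre of its underside.
- carton: Bystander: small open cardboard box 90 x 70 x 60 mm; origin at the centre of its underside.
- bucket: Bystander: closed yellow bucket with a white lid, 120 mm diameter, 112 mm high; origin at the centre of its underside.
Not all that is in view belongs to the job. What is shaped like the part that bears rest_seat but blue is not meant.

How it is judged (in metres and radians):
On the way, in this order (a step that is already met when the one before it is completed fails the run):
1. the spindle is drawn well out of the stand, still in line with the bore (x of spindle_mid in the frame of stand between -0.155 and -0.075 m and y of spindle_mid in the frame of stand between -0.015 and 0.015 m and angle between the x axis of spindle_mid and the x axis of stand, either way round below 0.15 rad), for 0.1 s.
2. its tail has come straight out of the front bore (x of spindle_mid in the frame of stand between -0.24 and -0.16 m and y of spindle_mid in the frame of stand between -0.02 and 0.02 m and z of spindle_mid in the frame of stand between 0.045 and 0.1 m and angle between the x axis of spindle_mid and the x axis of stand, either way round below 0.2 rad), for 0.05 s.
At the end, for the whole second after the job is handed in: The spindle lies at rest in both notches of the rest: its middle within 40 mm of the seat along it, within 6 mm across and in height, in line within 0.1 rad. The core lies in the stand's cradle between the uprights; the stand stands flat within 25 mm of where it began (x of spindle_mid in the frame of rest_seat between -0.04 and 0.04 m and y of spindle_mid in the frame of rest_seat between -0.006 and 0.006 m and z of spindle_mid in the frame of rest_seat between -0.006 and 0.006 m and angle between the x axis of spindle_mid and the x axis of rest_seat, either way round below 0.1 rad and linear speed of spindle below 0.02 m/s and x of core_mid in the frame of stand between -0.03 and 0.035 m and y of core_mid in the frame of stand between -0.02 and 0.02 m and z of core_mid in the frame of stand between 0.045 and 0.072 m and distance of stand from where it was at the start of the episode below 0.025 m and angle between stand's own z axis and vertical below 0.1 rad); the robot touches nothing.
It fails at once if the stand is dragged more than 25 mm or tipped (distance of stand from where it was at the start of the episode above 0.025 m or angle between stand's own z axis and vertical above 0.15 rad).
It fails at once if the spindle is dropped onto the bench (height (world z) of spindle_mid below 0.04 m).
It fails at once if a bystander is shifted by more than 30 mm (distance of any of lids, carton, bucket from where it was at the start of the episode above 0.03 m).
It also fails if it takes over 56 s, if anything falls off the work surface, if the arm or the gripper's body presses on something with over 40 N, if the wrist force passes 120 N, or if a joint passes its speed limit or range.

## Working session

There is one attempt and no reset: what is moved stays moved. The work goes in short steps, Python scripts to look and compute and a shell command to move; the robot and the scene stay as the last step left them, time stands still between calls to the robot, and variables do not carry over. Pictures are saved under pics/ and viewed, about 8 in all and at most 12, crops included, and the job is handed in when it is done.

```bash
mkdir -p pics; cat > h.py <<'E'
import numpy as np, cv2
from workcell import bot, vision
def cal(n):
    c=vision.get_calibration(n); K=np.array([[c['fx'],0,c['cx']],[0,c['fy'],c['cy']],[0,0,1.]])
    return K,np.array(c['rvec'],float).ravel(),np.array(c['tvec'],float).ravel()
def ray(n,u,v):
    K,r,t=cal(n); R=cv2.Rodrigues(r)[0]; d=R.T@np.linalg.inv(K)@np.array([u,v,1.]); return -R.T@t,d
def plane(n,u,v,z):
    o,d=ray(n,u,v); return o+d*(z-o[2])/d[2]
def proj(n,P):
    K,r,t=cal(n); return cv2.projectPoints(np.array(P,float).reshape(-1,3),r,t,K,None)[0].reshape(-1,2)
def snap(n,f):
    i=np.array(vision.camera(n)); cv2.imwrite('pics/'+f,i[...,::-1]); return i
E
python3 - <<'E'
from h import *
a=snap('top','a_top.png'); b=snap('side','a_side.png')
o=bot.get_obs(); print(o)
for n in('top','side'): print(n,ray(n,320,200),cal(n)[0][0,0])
E
```

```text
{'time': 0.1, 'q': array([-7.09317434e+01,  5.00905949e+00,  1.00385771e+01,  9.51010302e+01,
        3.98592179e-04,  8.99995098e+01]), 'qd': array([ 0.04307178, -0.07949761,  0.14231077, -0.08561741, -0.03716844,
       -0.00301436]), 'joint_efforts': array([ 3.79971616e-04, -5.21560693e+01,  4.65653729e+01,  1.59598718e-02,
       -5.91743878e-05,  8.27557415e-06]), 'ee_pos': array([ 0.17961697, -0.51962792,  0.24163958]), 'tcp_rot': array([-8.99996008e+01,  7.15126173e-02, -7.09312531e+01]), 'wrist_force': array([ 0.02387033, -0.35898827, -0.76370634]), 'torque': array([-0.00845204,  0.02555133,  0.03826982]), 'opening': 0.08548488973452516}
top (array([ 0.40099968, -0.00818588,  1.14807319]), array([ 0.17069568,  0.0031697 , -0.98554055])) 463.65247933851856
side (array([0.28666774, 0.80459892, 0.92954107]), array([ 0.22854399, -0.68187767, -0.69488309])) 515.638738116855
```

View pics/a_top.png

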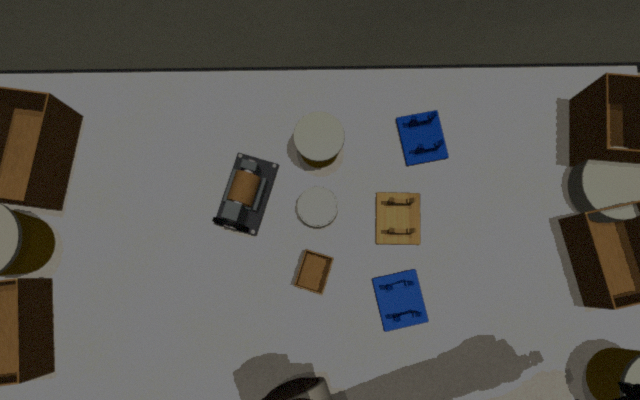

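View pics/a_side.png

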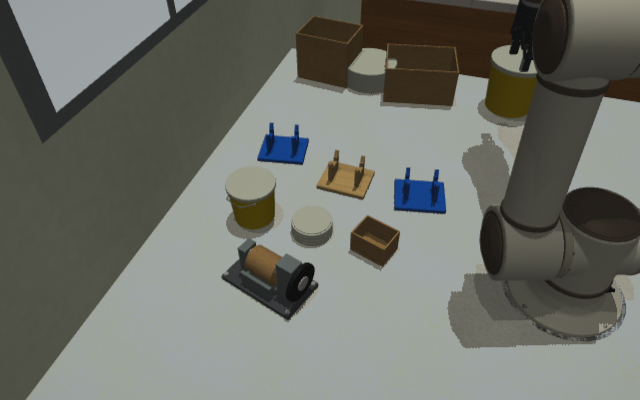

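The top view shows the stand at (246,194) with its disc at (232,224), towards the robot. Three rest-shaped things are visible: wood at (398,219), blue at (422,137) and blue at (400,299). The wooden one fits rest_seat, since blue is excluded. I'll check it in an enlarged crop.

```bash
python3 - <<'E'
from h import *
a=cv2.imread('pics/a_top.png'); b=cv2.imread('pics/a_side.png')
A=cv2.resize(a[140:245,200:290],None,fx=4.4,fy=4.4,interpolation=cv2.INTER_CUBIC)
B=cv2.resize(a[180:260,365:430],None,fx=5,fy=5,interpolation=cv2.INTER_CUBIC)
H=max(A.shape[0],B.shape[0]); im=np.zeros((H,A.shape[1]+B.shape[1],3),np.uint8)
im[:A.shape[0],:A.shape[1]]=A; im[:B.shape[0],A.shape[1]:]=B
im=np.clip(im.astype(float)*1.6,0,255).astype(np.uint8); cv2.imwrite('pics/b_crop.png',im); print(im.shape)
# wooden base
hsv=cv2.cvtColor(a,cv2.COLOR_BGR2HSV); 
m=cv2.inRange(hsv,(8,60,60),(30,255,255)); r=m[180:260,365:430]
p=cv2.findNonZero(r); R=cv2.minAreaRect(p); bx=cv2.boxPoints(R)+[365,180]
print('rest',bx,[plane('top',u,v,.012).round(4) for u,v in bx])
# stand dark mask hull
g=cv2.cvtColor(a,cv2.COLOR_BGR2GRAY)[140:245,200:290]; print('bg',np.median(g))
m=((g<95)*255).astype(np.uint8); cs=max(cv2.findContours(m,0,1)[0],key=cv2.contourArea)
h=cv2.approxPolyDP(cv2.convexHull(cs),2,True)[:,0]+[200,140]; print('stand hull',[(tuple(q),plane('top',*q,.012).round(4)[:2]) for q in h])
# core orange
m=cv2.inRange(hsv,(5,80,50),(25,255,255))[140:245,200:290]; p=cv2.findNonZero(m);R=cv2.minAreaRect(p); print('core',R, plane('top',R[0][0]+200,R[0][1]+140,.085))
bx=cv2.boxPoints(R)+[200,140]; print([plane('top',u,v,.075).round(4)[:2] for u,v in bx])
E
```

```text
(462, 721, 3)
rest [[375. 192.]
 [420. 192.]
 [420. 244.]
 [375. 244.]] [array([ 0.6159, -0.142 ,  0.012 ]), array([ 0.6142, -0.2545,  0.012 ]), array([ 0.4845, -0.2483,  0.012 ]), array([ 0.4862, -0.1378,  0.012 ])]
bg 119.0
stand hull [((np.int64(238), np.int64(152)), array([0.7239, 0.2006])), ((np.int64(279), np.int64(165)), array([0.6886, 0.0972])), ((np.int64(256), np.int64(235)), array([0.513 , 0.1538])), ((np.int64(225), np.int64(229)), array([0.529, 0.23 ])), ((np.int64(212), np.int64(221)), array([0.5493, 0.2623]))]
core ((43.25, 46.75), (24.981992721557617, 31.622774124145508), 18.434947967529297) [0.61924755 0.17386942 0.085     ]
[array([0.5955, 0.2148]), array([0.6674, 0.1923]), array([0.6474, 0.1361]), array([0.5758, 0.1591])]
```

View pics/b_crop.png

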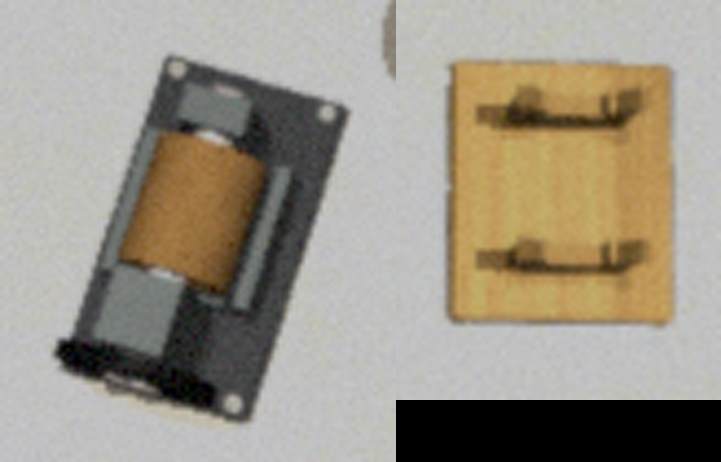

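The crop confirms the wooden rest: its base corners give 130 x 110 mm. It lies at about (0.550, -0.196) with yaw near -2°. The stand is at about (0.619, 0.176) with yaw near -18.4°. Next I cross-check with the upright tops and compute the first move.

```bash
cat >> h.py <<'E'
from scipy.spatial.transform import Rotation as Ro
def row(p,yaw,pitchworld=None):
    o=bot.get_obs(); R0=Ro.from_euler('xyz',o['tcp_rot'],degrees=True); R1=Ro.from_euler('xyz',[-90,0,yaw],degrees=True)
    d=R0.inv().apply(np.array(p)-o['ee_pos']); w=(R0.inv()*R1).as_rotvec()
    print('t%.2f pos'%o['time'],o['ee_pos'].round(4),o['tcp_rot'].round(2),'q6 %.1f open %.4f'%(o['q'][5],o['opening']),'F',np.round(o['wrist_force'],1)); print('ROW',d.round(4),w.round(4))
YS=-18.4; us=np.array([np.cos(np.radians(YS)),np.sin(np.radians(YS)),0]); vs=np.array([-us[1],us[0],0]); CS=np.array([.6187,.176,0])
def st(x,y,z): return CS+us*x+vs*y+[0,0,z]
def inst(P): d=np.array(P)-CS; return np.array([d@us,d@vs,d[2]])
E
python3 - <<'E'
from h import *
c=lambda u,v:(u/4.4+200,v/4.4+140)
for nm,pt,z in [('frontup rear edge',(150,272),.11),('frontup front edge',(136,345),.11),('rearup front',(211,128),.089),('rearup rear',(217,90),.089),('discL',(60,350),.07),('discR',(212,390),.07)]:
    P=plane('top',*c(*pt),z); print(nm,P.round(4),inst(P).round(4))
row(st(-.061,0,.2),YS+90)
E
```

```text
frontup rear edge [0.5796 0.1899 0.11  ] [-0.0415  0.0009  0.11  ]
frontup front edge [0.5418 0.1966 0.11  ] [-0.0795 -0.0048  0.11  ]
rearup front [0.6604 0.1627 0.089 ] [0.0438 0.0005 0.089 ]
rearup rear [0.6811 0.1597 0.089 ] [0.0644 0.0042 0.089 ]
discL [0.5451 0.2448 0.07  ] [-0.0915  0.042   0.07  ]
discR [0.5225 0.1638 0.07  ] [-0.0875 -0.0419  0.07  ]
t0.10 pos [ 0.1796 -0.5196  0.2416] [-9.000e+01  7.000e-02 -7.093e+01] q6 90.0 open 0.0855 F [ 0.  -0.4 -0.8]
ROW [-0.5511  0.0423  0.5938] [-1.6000e-03 -2.4876e+00 -5.0000e-04]
```

```bash
R='-0.551 0.02 0.594 0 -2.488 0'; python3 -m crank '-0.15 0 0.2 0 -0.6 0;-0.551 0.01 0.594 0 -2.488 0;-0.551 0.01 0.594 0 -2.488 0;-0.551 0.01 0.594 0 -2.488 0;-0.551 0.01 0.594 0 -2.488 0;-0.551 0.01 0.594 0 -2.488 0;-0.551 0.01 0.594 0 -2.488 0;-0.551 0.01 0.594 0 -2.488 0' -0.32 60
python3 -c "
from h import *
row(st(-.061,0,.2),YS+90)"
```

```text
time: 0.9
ee_pos: [0.3706, -0.1666, 0.2376]
tcp_rot: [-90.0, -0.0, -1.8]
wrist_force: [0.6, -0.6, 1.1]
opening: 0.0566
t0.90 pos [ 0.3706 -0.1666  0.2376] [-9.001e+01 -2.000e-02 -1.850e+00] q6 67.6 open 0.0566 F [ 0.6 -0.6  1.1]
ROW [0.1784 0.0376 0.3678] [ 3.0000e-04 -1.2819e+00  2.0000e-04]
```

```bash
python3 -m crank '0.178 0.037 0.368 0 -1.282 0;0.178 0.037 0.368 0 -1.282 0;0.178 0.037 0.368 0 -1.282 0;0.178 0.037 0.368 0 -1.282 0;0.178 0.037 0.368 0 -1.282 0;0.178 0.037 0.368 0 -1.282 0;0.178 0.037 0.368 0 -1.282 0;0.178 0.037 0.368 0 -1.282 0'
python3 -c "
from h import *
row(st(-.061,0,.2),YS+90)"
```

```text
time: 1.7
ee_pos: [0.5577, 0.1854, 0.201]
tcp_rot: [-90.0, 0.0, 66.9]
wrist_force: [1.1, -1.3, 1.3]
opening: 0.0565
t1.70 pos [0.5577 0.1854 0.201 ] [-8.999e+01  2.000e-02  6.695e+01] q6 41.4 open 0.0565 F [ 1.1 -1.3  1.3]
ROW [0.0103 0.001  0.001 ] [-0.0002 -0.0812 -0.0003]
```

```bash
python3 -m crank '0.0103 0.03 0.001 0 -0.081 0;0.0103 0.066 0.001 0 -0.081 0;0.0103 0.066 0.001 0 -0.081 0;0.0103 0.066 0.001 0 -0.081 0;0.0103 0.066 0.001 0 -0.081 0'
python3 - <<'E'
from h import *
row(st(-.061,0,.062),YS+90)
a=snap('side','c_side.png'); t=snap('top','c_top.png')
A=cv2.resize(a[180:330,200:345],None,fx=2.7,fy=2.7,interpolation=2); B=cv2.resize(t[130:250,190:300],None,fx=3.4,fy=3.4,interpolation=2)
im=np.zeros((420,800,3),np.uint8); im[:A.shape[0],:A.shape[1]]=A; im[:B.shape[0],400:400+B.shape[1]]=B[:, :400]
cv2.imwrite('pics/c.png',np.clip(im[...,::-1]*1.6,0,255).astype(np.uint8))
E
```

```text
time: 2.2
ee_pos: [0.5611, 0.1929, 0.138]
tcp_rot: [-90.1, -0.1, 71.2]
wrist_force: [-0.1, -0.1, -0.0]
opening: 0.0563
t2.20 pos [0.5611 0.1929 0.138 ] [-9.012e+01 -9.000e-02  7.117e+01] q6 37.8 open 0.0563 F [-0.1 -0.1 -0. ]
ROW [0.002  0.076  0.0012] [ 0.0021 -0.0075  0.0016]
```

View pics/c.png

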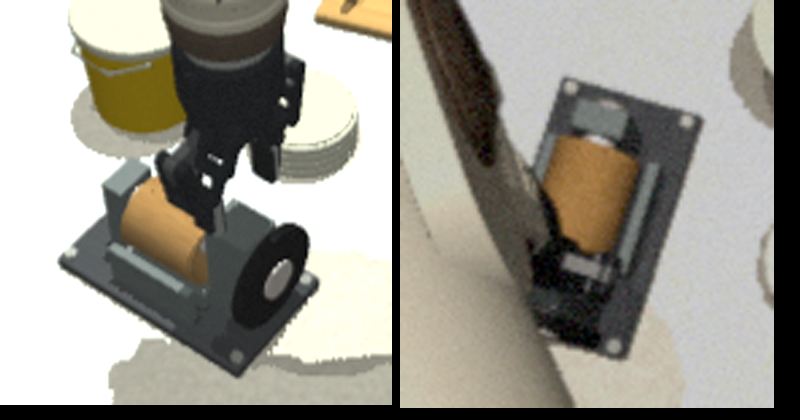

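In the side crop the near finger hangs at (215,225), beside the front upright and behind the disc at (272,275). So I go down straddling the upright.

```bash
python3 -m crank '0.002 0.015 0.001 0.002 -0.0075 0.0016;0.002 0.03 0.001 0.002 -0.0075 0.0016;0.002 0.045 0.001 0.002 -0.0075 0.0016;0.002 0.06 0.001 0.002 -0.0075 0.0016;0.002 0.07 0.001 0.002 -0.0075 0.0016;0.002 0.076 0.001 0.002 -0.0075 0.0016;0.002 0.076 0.001 0.002 -0.0075 0.0016'
python3 - <<'E'
from h import *
row(st(-.061,0,.062),YS+90)
E
```

```text
time: 3.0
ee_pos: [0.5597, 0.1952, 0.0586]
tcp_rot: [-89.8, 0.1, 71.6]
wrist_force: [-0.0, -0.2, 0.3]
opening: 0.0562
t3.00 pos [0.5597 0.1952 0.0586] [-89.82   0.14  71.65] q6 37.6 open 0.0562 F [-0.  -0.2  0.3]
ROW [ 0.0004 -0.0034 -0.001 ] [-0.0031  0.0008 -0.0025]
```

```bash
python3 -m crank '0 -0.003 0.006 -0.003 0 -0.0025;0 -0.003 0.012 -0.003 0 -0.0025;0 -0.003 0.017 -0.003 0 -0.0025;0 -0.003 0.022 -0.003 0 -0.0025;0 -0.003 0.027 -0.003 0 -0.0025;0 -0.003 0.032 -0.003 0 -0.0025'
python3 - <<'E'
from h import *
o=bot.get_obs(); print(inst(o['ee_pos']),o['wrist_force'],o['torque'])
row(st(-.155,0,.062),YS+90)
E
```

```text
time: 3.6
ee_pos: [0.5298, 0.2055, 0.0631]
tcp_rot: [-90.1, -0.1, 71.6]
wrist_force: [4.1, -0.6, 1.3]
opening: 0.0563
[-9.36813538e-02 -5.91572692e-05  6.30669304e-02] [ 4.11340784 -0.57525886  1.28192436] [-0.24621048 -0.59592135  0.132459  ]
t3.60 pos [0.5298 0.2055 0.0631] [-9.012e+01 -7.000e-02  7.164e+01] q6 39.6 open 0.0563 F [ 4.1 -0.6  1.3]
ROW [0.0001 0.0009 0.0613] [0.0021 0.0008 0.0013]
```

```bash
python3 -m crank '0 0 0.008 0 0 0;0 0 0.016 0 0 0;0 0 0.024 0 0 0;0 0 0.032 0 0 0;0 0 0.04 0 0 0;0 0 0.048 0 0 0;0 0 0.056 0 0 0;0 0 0.064 0 0 0'
python3 -m crank '0 0 0 0 0 0;0 0 0 0 0 0'
python3 - <<'E'
from h import *
o=bot.get_obs(); print(inst(o['ee_pos']),o['wrist_force'])
a=snap('side','d_side.png'); 
A=cv2.resize(a[180:330,200:345],None,fx=4,fy=4,interpolation=2)
cv2.imwrite('pics/d.png',np.clip(A[...,::-1]*1.6,0,255).astype(np.uint8))
E
```

```text
time: 4.4
ee_pos: [0.4684, 0.2257, 0.0626]
tcp_rot: [-90.1, -0.0, 71.6]
wrist_force: [1.7, -0.5, -1.0]
opening: 0.0564
time: 4.6
ee_pos: [0.4689, 0.2257, 0.0628]
tcp_rot: [-90.1, -0.1, 71.7]
wrist_force: [-0.7, -0.9, -0.6]
opening: 0.0564
[-1.57835217e-01 -1.02841987e-04  6.28059311e-02] [-0.70025636 -0.8893017  -0.60616968]
```

View pics/d.png

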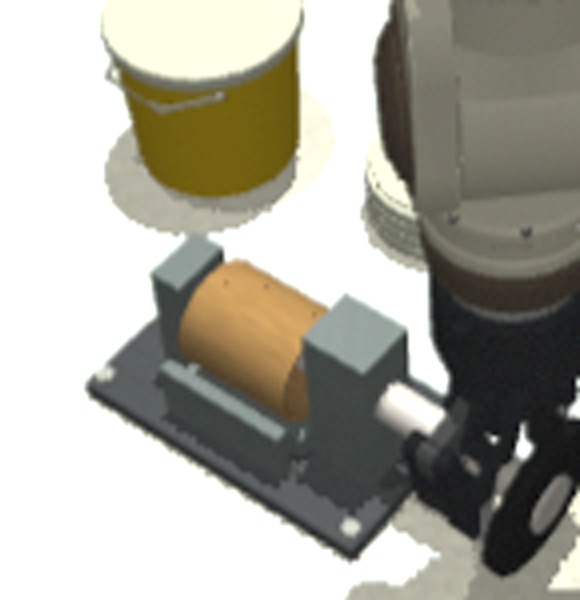

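The picture shows the rod (410,410) drawn out between the fingers, with the disc at (545,505). The core (250,330) is still in the cradle. Next I slide towards the stand to the spindle's centre of mass and close on the rod.

```bash
python3 -m crank '0 0.002 -0.01 0 0 0;0 0.002 -0.02 0 0 0;0 0.002 -0.03 0 0 0;0 0.002 -0.04 0 0 0;0 0.002 -0.04 0 0 0'
python3 -m crank '0 0 0 0 0 0;0 0 0 0 0 0;0 0 0 0 0 0;0 0 0 0 0 0;0 0 0 0 0 0;0 0 0 0 0 0;0 0 0 0 0 0;0 0 0 0 0 0' 1 70
python3 - <<'E'
from h import *
o=bot.get_obs(); print(inst(o['ee_pos']),o['wrist_force'],o['torque'])
E
```

```text
time: 5.15
ee_pos: [0.5084, 0.2124, 0.0605]
tcp_rot: [-90.1, -0.0, 71.6]
wrist_force: [0.1, 0.2, -0.3]
opening: 0.0562
time: 5.95
ee_pos: [0.5069, 0.2133, 0.0608]
tcp_rot: [-90.0, -0.1, 71.7]
wrist_force: [-1.2, 4.3, 1.9]
opening: 0.02
[-1.17858885e-01  7.95583771e-05  6.08092795e-02] [-1.24819313  4.32010767  1.89775483] [0.72656449 0.38533516 0.19267291]
```

```bash
python3 -m crank '0 0 0.008 0 0 0;0 0 0.016 0 0 0;0 0 0.024 0 0 0;0 0 0.032 0 0 0;0 0 0.032 0 0 0'
python3 - <<'E'
from h import *
o=bot.get_obs(); print(inst(o['ee_pos']),o['wrist_force'],o['torque'],o['opening'])
a=snap('side','e_side.png'); 
A=cv2.resize(a[200:330,220:380],None,fx=4,fy=4,interpolation=2)
cv2.imwrite('pics/e.png',np.clip(A[...,::-1]*1.6,0,255).astype(np.uint8))
E
```

```text
time: 6.45
ee_pos: [0.4751, 0.2232, 0.0602]
tcp_rot: [-90.0, 0.0, 71.7]
wrist_force: [-0.8, 0.8, -4.0]
opening: 0.0202
[-0.15118546 -0.00059411  0.06021049] [-0.81781174  0.83926713 -4.00224318] [0.14560966 0.25004907 0.06208111] 0.02024145266346213
```

View pics/e.png

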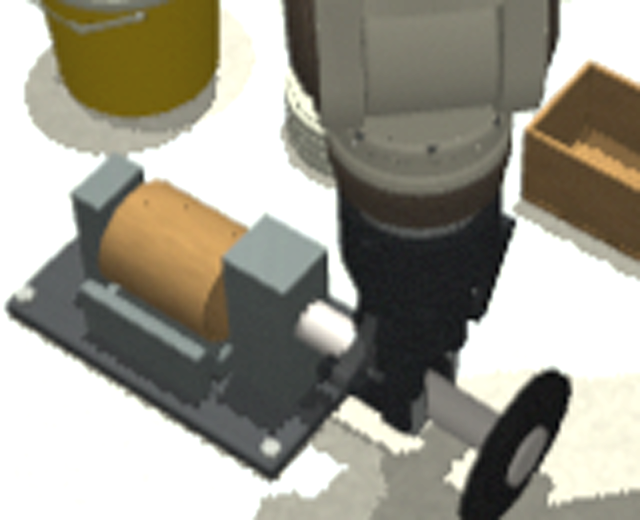

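The rod is gripped and coming out straight: the tail side shows at (325,325) and the disc at (515,445). I keep pulling until the tail clears.

```bash
python3 -m crank '0 0 0.009 0 0 0;0 0 0.018 0 0 0;0 0 0.027 0 0 0;0 0 0.036 0 0 0;0 0 0.045 0 0 0;0 0 0.054 0 0 0;0 0 0.062 0 0 0;0 0 0.062 0 0 0'
python3 -m crank '0 0 0 0 0 0;0 0 0 0 0 0'
python3 - <<'E'
from h import *
o=bot.get_obs(); print(inst(o['ee_pos']),o['wrist_force'],o['torque'],o['opening'])
a=snap('side','f_side.png'); t=snap('top','f_top.png')
A=cv2.resize(a[180:330,200:400],None,fx=3,fy=3,interpolation=2)
cv2.imwrite('pics/f.png',np.clip(A[...,::-1]*1.6,0,255).astype(np.uint8))
E
```

```text
time: 7.3
ee_pos: [0.4169, 0.2429, 0.0607]
tcp_rot: [-90.1, -0.1, 71.7]
wrist_force: [-0.1, -0.7, -3.0]
opening: 0.0198
time: 7.5
ee_pos: [0.418, 0.2425, 0.0606]
tcp_rot: [-90.1, -0.1, 71.6]
wrist_force: [-0.5, -0.2, -2.1]
opening: 0.0195
[-2.11400709e-01 -1.99253291e-04  6.06230403e-02] [-0.52094738 -0.20493755 -2.11760056] [-0.00138838 -0.03212312 -0.01696298] 0.01954993598599633
```

View pics/f.png

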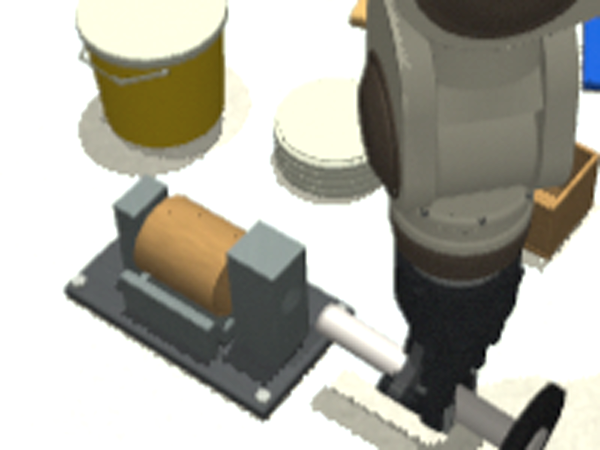

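```bash
python3 - <<'E'
from h import *
for x in (-.08,-.09,-.1,-.11,-.12,-.13): print('tail',x,(3*(proj('side',st(x,0,.07))[0]-[200,180])).round(0))
for x in (-.245,-.255,-.265,-.275): print('disc back',x,(3*(proj('side',st(x,0,.07))[0]-[200,180])).round(0),'edge top',(3*(proj('side',st(x,0,.114))[0]-[200,180])).round(0))
E
```

```text
tail -0.08 [288. 299.]
tail -0.09 [300. 305.]
tail -0.1 [311. 312.]
tail -0.11 [323. 319.]
tail -0.12 [334. 327.]
tail -0.13 [346. 334.]
disc back -0.245 [489. 420.] edge top [493. 381.]
disc back -0.255 [502. 428.] edge top [506. 389.]
disc back -0.265 [515. 436.] edge top [520. 397.]
disc back -0.275 [529. 444.] edge top [533. 405.]
```

The tail is clear at about x = -0.11 in the stand frame, so the middle is at about -0.188, level and in line. I lift, and refine the rest's yaw and position by fitting lines to its base edges.

```bash
python3 -m crank '0 -0.03 0 0 0 0;0 -0.07 0 0 0 0;0 -0.11 0 0 0 0;0 -0.14 0 0 0 0;0 -0.14 0 0 0 0'
python3 - <<'E'
from h import *
a=cv2.imread('pics/a_top.png'); hsv=cv2.cvtColor(a,cv2.COLOR_BGR2HSV)
m=cv2.inRange(hsv,(8,60,60),(30,255,255))[180:260,365:430]
m=cv2.morphologyEx(m,cv2.MORPH_OPEN,np.ones((3,3)))
rows=np.arange(16,60); L=[];Rr=[]
for r in rows:
    c=np.where(m[r])[0]; L.append(plane('top',365+c.min()-.5,180+r,.012)[:2]); Rr.append(plane('top',365+c.max()+.5,180+r,.012)[:2])
T=[];B=[]
for c in range(14,50):
    r=np.where(m[:,c])[0]; T.append(plane('top',365+c,180+r.min()-.5,.012)[:2]); B.append(plane('top',365+c,180+r.max()+.5,.012)[:2])
C=[]
for n,p in(('L',L),('R',Rr),('T',T),('B',B)):
    p=np.array(p); v=cv2.fitLine(p.astype(np.float32),cv2.DIST_HUBER,0,.001,.001).ravel(); an=np.degrees(np.arctan2(v[1],v[0])); print(n,round((an+45)%90-45,2),np.median(p,0).round(4)); C.append(np.median(p,0))
C=np.array(C);c=np.array([(C[2,0]+C[3,0])/2,(C[0,1]+C[1,1])/2]); print('centre',c.round(4),'sizes',C[2,0]-C[3,0],C[0,1]-C[1,1])
row([c[0]-.004,c[1],.2],88)
E
```

```text
time: 8.1
ee_pos: [0.4192, 0.2432, 0.205]
tcp_rot: [-90.3, -0.3, 71.6]
wrist_force: [-0.4, 0.5, -2.5]
opening: 0.0197
L -1.9 [ 0.5517 -0.1412]
R -2.74 [ 0.55   -0.2502]
T -3.16 [ 0.6151 -0.1958]
B -3.12 [ 0.4866 -0.1906]
centre [ 0.5509 -0.1957] sizes 0.12848907745441973 0.10901121709094125
t8.10 pos [0.4192 0.2432 0.205 ] [-90.31  -0.34  71.62] q6 48.5 open 0.0197 F [-0.4  0.5 -2.5]
ROW [-0.3762  0.0042 -0.2594] [ 0.0062 -0.2858  0.0051]
```

```bash
python3 -m crank '-0.02 0 -0.014 0 -0.02 0;-0.06 0 -0.041 0 -0.06 0;-0.11 0 -0.076 0 -0.1 0;-0.16 0 -0.11 0 -0.14 0;-0.21 0 -0.145 0 -0.18 0;-0.26 0 -0.179 0 -0.22 0;-0.31 0 -0.214 0 -0.25 0;-0.345 0 -0.238 0 -0.274 0'
python3 -m crank '-0.02 0 -0.014 0 0 0;-0.031 0 -0.021 0 0 0;-0.031 0 -0.021 0 0 0;-0.031 0 -0.021 0 0 0'
python3 - <<'E'
from h import *
row([.5469,-.1955,.2],87.3)
row([.5469,-.1955,.1],87.3)
E
```

```text
time: 8.9
ee_pos: [0.5218, -0.1176, 0.1993]
tcp_rot: [-90.0, -0.1, 87.4]
wrist_force: [1.6, 0.3, -1.7]
opening: 0.0203
time: 9.3
ee_pos: [0.5411, -0.1465, 0.1999]
tcp_rot: [-90.0, -0.1, 87.4]
wrist_force: [0.1, -0.3, -1.6]
opening: 0.0198
t9.30 pos [ 0.5411 -0.1465  0.1999] [-8.999e+01 -7.000e-02  8.736e+01] q6 -12.5 open 0.0198 F [ 0.1 -0.3 -1.6]
ROW [-0.0487 -0.0002 -0.0081] [-0.0001  0.0011  0.0012]
t9.30 pos [ 0.5411 -0.1465  0.1999] [-8.999e+01 -7.000e-02  8.736e+01] q6 -12.5 open 0.0198 F [ 0.1 -0.3 -1.6]
ROW [-0.0488  0.0998 -0.0081] [-0.0001  0.0011  0.0012]
```

```bash
python3 -m crank '-0.03 0 -0.005 0 0 0;-0.049 0.01 -0.008 0 0 0;-0.049 0.04 -0.008 0 0 0;-0.049 0.075 -0.008 0 0 0;-0.049 0.1 -0.008 0 0 0;-0.049 0.1 -0.008 0 0 0;-0.049 0.1 -0.008 0 0 0'
python3 - <<'E'
from h import *
row([.5469,-.1955,.056],87.3)
a=snap('side','g_side.png'); t=snap('top','g_top.png')
A=cv2.resize(a[130:220,290:410],None,fx=4,fy=4,interpolation=2); B=cv2.resize(t[170:270,360:430],None,fx=4,fy=4,interpolation=2)
im=np.zeros((400,760,3),np.uint8); im[:360,:480]=A; im[:400,480:760]=B
cv2.imwrite('pics/g.png',np.clip(im[...,::-1]*1.6,0,255).astype(np.uint8))
E
```

```text
time: 10.0
ee_pos: [0.5472, -0.1954, 0.1013]
tcp_rot: [-90.1, -0.0, 87.4]
wrist_force: [-0.4, 1.3, -1.2]
opening: 0.0197
t10.00 pos [ 0.5472 -0.1954  0.1013] [-9.007e+01 -4.000e-02  8.743e+01] q6 -17.1 open 0.0197 F [-0.4  1.3 -1.2]
ROW [-0.0002  0.0453  0.0004] [0.0013 0.0022 0.0007]
```

View pics/g.png

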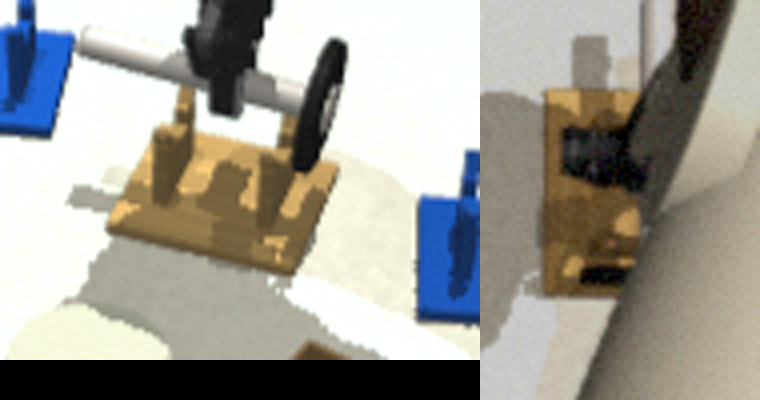

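The crop shows the fingers between the uprights, the rod (130,48) over both notches, and the disc (325,105) outside the near upright. I lower it slowly.

```bash
python3 -m crank '0 0.008 0 0 0 0;0 0.016 0 0 0 0;0 0.024 0 0 0 0;0 0.031 0 0 0 0;0 0.037 0 0 0 0;0 0.041 0 0 0 0;0 0.044 0 0 0 0;0 0.044 0 0 0 0'
python3 - <<'E'
from h import *
row([.5469,-.1955,.053],87.3); print(bot.get_obs()['torque'])
E
```

```text
time: 10.9
ee_pos: [0.5474, -0.1965, 0.057]
tcp_rot: [-90.1, -0.0, 87.3]
wrist_force: [-2.1, 0.6, 2.7]
opening: 0.02
t10.90 pos [ 0.5474 -0.1965  0.057 ] [-9.010e+01 -2.000e-02  8.734e+01] q6 -17.1 open 0.0200 F [-2.1  0.6  2.7]
ROW [0.001  0.004  0.0006] [0.0017 0.0008 0.0004]
[ 0.18064134  0.62634978 -0.043509  ]
```

```bash
python3 -m crank '0 0.001 0 0 0 0;0 0.002 0 0 0 0;0 0.002 0 0 0 0'
python3 - <<'E'
from h import *
row([.5469,-.1955,.053],87.3); print(bot.get_obs()['torque'])
a=snap('side','i_side.png')
A=cv2.resize(a[130:220,290:410],None,fx=5,fy=5,interpolation=2)
cv2.imwrite('pics/i.png',np.clip(A[...,::-1]*1.6,0,255).astype(np.uint8))
E
```

```text
time: 11.2
ee_pos: [0.5477, -0.1966, 0.0561]
tcp_rot: [-90.2, -0.0, 87.3]
wrist_force: [-4.0, 2.6, 10.8]
opening: 0.0199
t11.20 pos [ 0.5477 -0.1966  0.0561] [-9.016e+01 -1.000e-02  8.735e+01] q6 -17.1 open 0.0199 F [-4.   2.6 10.8]
ROW [0.001  0.0031 0.0008] [0.0028 0.0008 0.0002]
[ 0.45639017  1.17986962 -0.04531306]
```

View pics/i.png

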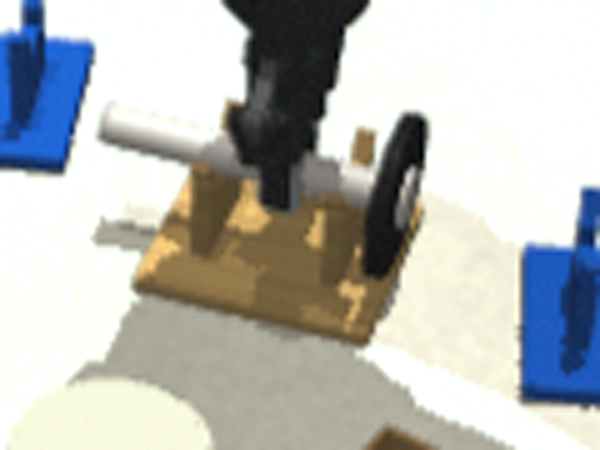

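```bash
python3 - <<'E'
from h import *
y=np.radians(-2.7);u=np.array([np.cos(y),np.sin(y),0]);c=np.array([.5509,-.1957,0])
f=lambda P:5*(proj('side',P)[0]-[290,130])
for z in(.061,.066,.071): print(z,'tail',f(c+u*.0955+[0,0,z]),'disc front',f(c+u*-.0695+[0,0,z]))
E
```

```text
0.061 tail [107.04083219 130.65798731] disc front [404.93923297 201.32463561]
0.066 tail [106.86349724 123.3181843 ] disc front [405.53867035 193.93880699]
0.071 tail [106.68525701 115.94091233] disc front [406.14126462 186.51408152]
```

```bash
python3 -m crank '0 0 0 0 0 0;0 0 0 0 0 0;0 0 0 0 0 0;0 0 0 0 0 0;0 0 0 0 0 0;0 0 0 0 0 0;0 0 0 0 0 0;0 0 0 0 0 0' -0.2
python3 - <<'E'
from h import *
row([.5469,-.1955,.2],87.3); print(bot.get_obs()['torque'])
a=snap('side','j_side.png')
A=cv2.resize(a[130:220,290:410],None,fx=5,fy=5,interpolation=2)
cv2.imwrite('pics/j.png',np.clip(A[...,::-1]*1.6,0,255).astype(np.uint8))
E
```

```text
time: 12.05
ee_pos: [0.5473, -0.1965, 0.0545]
tcp_rot: [-90.1, -0.0, 87.3]
wrist_force: [0.3, 0.3, 0.2]
opening: 0.0511
t12.05 pos [ 0.5473 -0.1965  0.0545] [-9.007e+01 -4.000e-02  8.735e+01] q6 -17.1 open 0.0511 F [0.3 0.3 0.2]
ROW [ 0.0011 -0.1455  0.0003] [0.0012 0.0008 0.0006]
[0.00139875 0.01094109 0.01536628]
```

View pics/j.png

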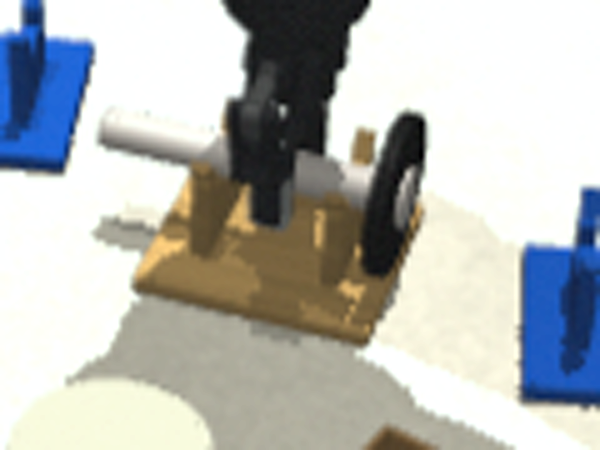

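The fingers are open and the wrist force is about zero. The tail settled slightly, to (107,130), and the disc stays put. I withdraw straight up.

```bash
python3 -m crank '0 -0.01 0 0 0 0;0 -0.03 0 0 0 0;0 -0.06 0 0 0 0;0 -0.1 0 0 0 0;0 -0.15 0 0 0 0;0 -0.19 0 0 0 0;0 -0.2 0 0 0 0;0 -0.2 0 0 0 0'
python3 -m crank '-0.05 0 0 0 0 0;-0.1 0 0 0 0 0;-0.15 0 0 0 0 0;-0.2 0 0 0 0 0;-0.22 0 0 0 0 0;-0.22 0 0 0 0 0;-0.22 0 0 0 0 0;-0.22 0 0 0 0 0'
python3 - <<'E'
from h import *
a=snap('side','k_side.png'); t=snap('top','k_top.png')
A=cv2.resize(a[130:330,210:410],None,fx=2,fy=2,interpolation=2); B=cv2.resize(t[140:260,200:430],None,fx=3,fy=3,interpolation=2)[:, -370:]
C=cv2.resize(t[140:245,200:290],None,fx=2,fy=2)
im=np.zeros((590,800,3),np.uint8); im[:400,:400]=A; im[:360,410:780]=B; im[370:580,410:590]=C
cv2.imwrite('pics/k.png',np.clip(im[...,::-1]*1.6,0,255).astype(np.uint8))
E
```

```text
time: 12.9
ee_pos: [0.5477, -0.1968, 0.257]
tcp_rot: [-90.3, 0.0, 87.3]
wrist_force: [-0.2, -1.0, -0.3]
opening: 0.0512
time: 13.7
ee_pos: [0.537, -0.4152, 0.2537]
tcp_rot: [-90.0, -0.1, 87.4]
wrist_force: [0.1, 0.2, 0.7]
opening: 0.0513
```

View pics/k.png

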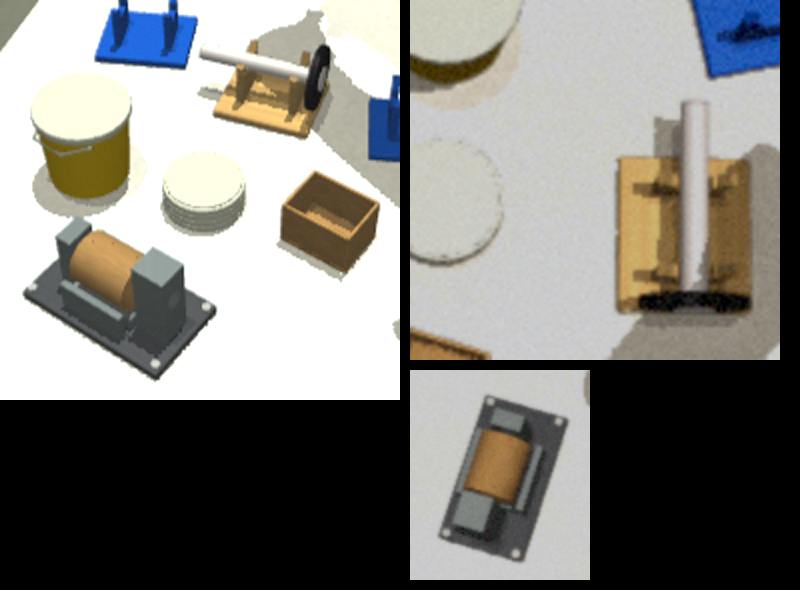

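The spindle lies in both notches (tail at (694,100), disc at (694,300)) and the core is still in the cradle. I check the numbers before handing in.

```bash
python3 - <<'E'
from h import *
y=np.radians(-2.7);u=np.array([np.cos(y),np.sin(y),0]);v=np.array([-u[1],u[0],0]);c=np.array([.5509,-.1957,0])
for n,p in(('tail',(401.3,173.3)),('disc rod end',(401.3,236.5))):
    d=plane('top',*p,.066)-c; print(n,(d@u).round(4),(d@v).round(4))
# height via side: tail px in k crop (204,52)
o,d=ray('side',204/2+210,52/2+130); 
s=((c+u*.0955-o)@v)/(d@v); print('tail side-ray: ',(o+s*d).round(4))
a=cv2.imread('pics/a_top.png');k=cv2.imread('pics/k_top.png')
def core(i):
    m=cv2.inRange(cv2.cvtColor(i,cv2.COLOR_BGR2HSV),(5,80,50),(25,255,255))[140:245,200:270]; return np.argwhere(m).mean(0)
def hull(i):
    g=cv2.cvtColor(i,cv2.COLOR_BGR2GRAY)[140:245,200:290]; cs=max(cv2.findContours(((g<95)*255).astype(np.uint8),0,1)[0],key=cv2.contourArea); return cv2.approxPolyDP(cv2.convexHull(cs),2,True)[:,0]+[200,140]
print(core(a),core(k),hull(a).tolist(),hull(k).tolist())
E
```

```text
tail 0.0995 0.0002
disc rod end -0.0522 -0.0006
tail side-ray:  [ 0.6446 -0.2001  0.0619]
[46.81151832 43.28664921] [47.05408805 43.29308176] [[238, 152], [279, 165], [256, 235], [225, 229], [212, 221]] [[237, 153], [278, 164], [256, 235], [214, 223]]
```

Tail and disc ends put the middle at about x = +0.022, y = 0 and z = 0.062 in the rest's frame. Core and stand have not moved.

```bash
python3 -c "
from workcell import bot
print(bot.job_done())"
```

```text
the job is handed in; nothing more can be done
None
```

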